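# Open the squat finishing-wax canister

## Robot

A 7-joint arm with a two-finger parallel gripper is mounted at the origin on the work surface. World frame = base frame: x ahead of the robot, y to its left, z up, the work surface at z = 0. Lengths are in m, angles in rad, forces in N, time in s.
With the tool pointing down it reaches from about 0.425 to 0.95 m from the base axis. Payload 4.7 kg.
Tool frame: the origin (TCP) lies between the finger pads; the fingertips stand 25 mm ahead of it and the grasp point (between the pads) lies 6 mm ahead of it; x points along the fingers, z is the direction in which the jaws open and shut, and the axes are right-handed (so a half turn about x gives the same grasp; the last joint's range is limited). The gripper opens to 85 mm and grips with 20 to 120 N. Pads are 22 mm wide; open, the fingers measure 114 mm over their backs; the gripper's body (76 mm by 85 mm) begins 54 mm behind the grasp point. The pads swing forward as they close: fully open they stand 13 mm farther back than shut.
Start: joints at [-1.289, 0.469, -0.049, 1.532, 0.024, 1.141, -0.082], TCP at [0.206, 0.643, 0.256] pointing down, gripper open.
Joint ranges: [-2.59, 2.59], [-0.33, 1.99], [-1.39, 1.29], [0.1, 2.45], [-1.04, 4.18], [0.21, 1.99], [-2.66, 2.66]. Speed limits (rad/s): [2.57, 2.57, 3.14, 3.14, 3.14, 3.14, 3.14].

## Interface

Orientations are given as a 3x3 rotation matrix whose columns are the frame's x, y, z axes.
In Python, from rig import * gives the robot as it stands. Calls block until the motion is done:
- movep(position, orientation): joint-space move of the TCP to a pose.
- move_l(position, attitude=None, feed=0.15, until_force=None): straight line of the TCP; attitude=None keeps the orientation; feed is the mean speed in m/s. With until_force (N) it stops when the force on the tool has changed by that much, and returns True; else False.
- move_joints(angles): joint-space move.
- command_gripper(opening, newtons=None): finger opening in m; newtons is the grip in N (None keeps the last); returns when the fingers have stopped.
- sleep(seconds).
- inverse_kinematics(position, orientation): joint angles nearest the present ones, or None.
- sense(): the state.
- camera(name): name is "scene" or "top" or "wrist"; returns (picture, depth): 420x560x3 uint8, red, green, blue; 420x560 float32, m along the optical axis (not along the pixel's ray), 0 where there is no reading.
- camera_params(name): a dict with "K" (3x3 intrinsics, pixels), "position" and "rotation" of the camera in the world; the wrist camera has in their place "tool_from_camera" (4x4, takes a point from camera to tool coordinates, whose origin is the TCP and whose axes are the tool frame's). Camera axes: x right, y down, z forward; pixel columns grow to the right and rows downward; lengths in m; the calibration is good to about 2 mm. A picture is of the moment at which its call begins: read the wrist's pose just before it. camera_params takes no time and is no camera call.
A pose or a line that the arm cannot do raises Unreachable and nothing moves.
- finish_job(): hands the job in, once; it reports no verdict.
The state is a dict: "time_s": time; "joint_pos": joint angles; "qd": joint speeds; "joint_efforts": joint torques, N m; "position": TCP position; "tcp_rot": TCP orientation; "wrist_force": force on the tool from outside, world axes, zero at the start; "ft_torque": the same for the moment, N m; "finger_gap": finger opening in m.
Only numpy, scipy, OpenCV 4.12 (cv2) and the standard library are available. Lean on these libraries where they do the work, as an engineer would, in place of code of your own. Each camera call takes 0.05 s, during which the arm holds its last target. There are 200 camera calls.

## Task

Open the squat, wide canister: unscrew its T-bar cap by turning the bar anticlockwise (seen from above) a little over two full turns until the thread lets go, lift the cap clear and stand it upright, bar on top, on the floor of the small square wooden tray. Do not turn the cap of the tall, slim canister.

Things in the scene. Friction and masses are not known exactly. Their poses are not given: they have to be found in the camera images.
- cap_bar (a point): Cap of the squat canister: aluminium, 64 mm dia, 46 mm tall, 0.2 kg, under a steel cross bar 120 x 12 mm, 14 mm tall, on a central post (12 mm dia; 16 mm free under the bar). Point: bar's centre, 69 mm above the cap's rim; x along the bar, z up. Turns easily, stays where left: grip the bar, or push one arm round in a circle, closed fingertips reaching just below the bar, 45 mm from the axis.
- pot_mouth (a point): Squat canister, 100 mm dia, fixed, upright. Point: centre of its threaded neck's top (54 mm dia), 119 mm above the bench, 39 mm above the shoulder the cap sits on; z up, the turning axis. Right-hand thread: the cap comes off anticlockwise seen from above, rises 6 mm a turn and lets go after two turns (turn it 2.1 to 2.5); before that it cannot be lifted.
- tray_floor (a point): Square wooden tray, fixed to the bench, 160 x 160 mm outside, 20 mm high, walls 5 mm thick, cork-coloured floor 5 mm above the bench. This point is the centre of the floor's upper face; x and y along its sides, z up.
- tall_bar_end (a point): End of the T-bar (90 x 12 mm) on the tall, slim canister (72 mm dia, 188 mm high to the bar's top, fixed), which is to be left shut; its cap turns easily if knocked. The point lies 45 mm from that canister's axis, 181 mm above the bench, at half the bar's height; x points along the bar, away from the axis.

How it is judged:
On the way:
1. the cap is off its thread and lifted clear above the canister's neck (z of cap_bar in the frame of pot_mouth above 0.07 m), for 0.1 s.
At the end, for the whole second after the job is handed in: The cap stands upright, bar on top (within 10 degrees), with its rim on the tray's floor (within 5 mm), inside the walls (its axis within 48 mm of the tray's centre along either side) (x of cap_bar in the frame of tray_floor between -0.048 and 0.048 m and y of cap_bar in the frame of tray_floor between -0.048 and 0.048 m and z of cap_bar in the frame of tray_floor between 0.064 and 0.074 m and angle between cap_bar's own z axis and vertical below 0.175 rad); the robot touches nothing.
It fails at once if the tall, slim canister's cap is turned (its bar end moves more than 20 mm) (distance of tall_bar_end from where it was at the start of the episode above 0.02 m).
It also fails if it takes over 69 s, if anything falls off the work surface, if the arm or the gripper's body presses on something with over 40 N, if the wrist force passes 120 N, or if a joint passes its speed limit or range.

## Working session

There is one attempt and no reset: what is moved stays moved. The work goes in short steps, each a Python script; the robot and the scene stay as the last script left them, time stands still between calls to the robot, and variables do not carry over. Pictures are saved under pics/ and viewed, about 8 in all and at most 12, crops included, and the job is handed in when it is done.

```bash
ls; mkdir -p pics
python3 - <<'E'
from rig import *
import cv2,numpy as np
for n in ["top","scene"]:
    p,d=camera(n); cv2.imwrite(f"pics/{n}0.png",p[:,:,::-1]); np.save(f"pics/{n}_d.npy",d); np.save(f"pics/{n}_p.npy",p)
    c=camera_params(n); print(n,np.round(c["K"],1).tolist(),np.round(c["position"],3),np.round(c["rotation"],3).tolist())
print(camera_params("wrist"))
s=sense();print(s["time_s"],s["tcp_rot"],s["finger_gap"])
E
```

```text
pics
top [[450.5, 0.0, 281.5], [0.0, 450.5, 204.5], [0.0, 0.0, 1.0]] [0.459 0.034 1.096] [[0.008, -0.994, 0.107], [-1.0, -0.009, -0.018], [0.019, -0.107, -0.994]]
scene [[523.8, 0.0, 276.8], [0.0, 523.8, 215.1], [0.0, 0.0, 1.0]] [0.966 0.194 0.943] [[-0.395, 0.789, -0.472], [0.919, 0.342, -0.197], [0.006, -0.511, -0.86]]
{'K': array([[355.43828887,   0.        , 282.69890557],
       [  0.        , 355.43828887, 206.44266498],
       [  0.        ,   0.        ,   1.        ]]), 'tool_from_camera': array([[-1.29451162e-04, -3.27148259e-01,  9.44973015e-01,
        -1.17219928e-01],
       [ 5.40009851e-04, -9.44972908e-01, -3.27148148e-01,
         8.47671205e-02],
       [ 9.99999846e-01,  4.67945029e-04,  2.98991124e-04,
        -3.69525831e-04],
       [ 0.00000000e+00,  0.00000000e+00,  0.00000000e+00,
         1.00000000e+00]])}
0.1 [[-4.90731853e-04 -9.52106573e-01  3.05765976e-01]
 [-1.68910215e-03  3.05766366e-01  9.52105076e-01]
 [-9.99998453e-01 -4.92416801e-05 -1.75825456e-03]] 0.08522210301940868
```

View pics/top0.png

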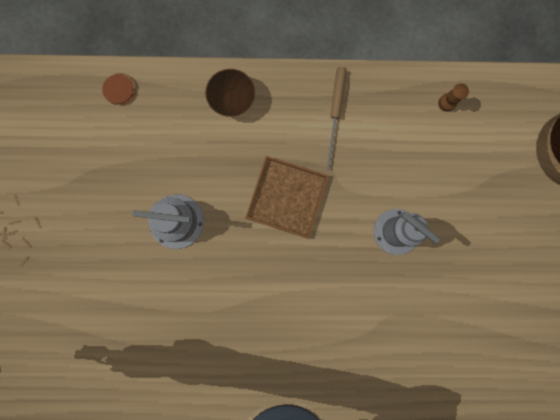

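View pics/scene0.png

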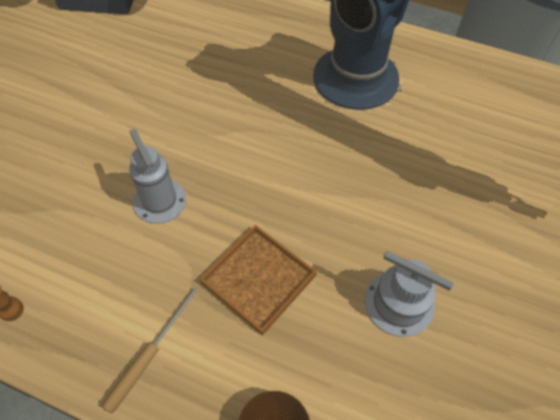

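The top view shows the squat canister at about (176,222) with its bar from (134,213) to (188,217), the tray at about (289,198) and the tall canister at about (400,232). The scene view agrees, with the squat canister at right and the tall one at left.

```bash
cat > h.py <<'E'
import numpy as np,cv2
def cloud(d,c,R=None,t=None):
    K=c["K"]; R=c["rotation"] if R is None else R; t=c["position"] if t is None else t
    v,u=np.mgrid[:d.shape[0],:d.shape[1]]
    P=np.stack([(u-K[0,2])/K[0,0]*d,(v-K[1,2])/K[1,1]*d,d],-1)@np.array(R).T+t
    P[d<=0]=np.nan; return P
def rect(P,m):
    (cx,cy),(w,h),a=cv2.minAreaRect((P[m][:,:2]*1000).astype(np.float32))
    if w<h: w,h,a=h,w,a+90
    return round(cx/1000,4),round(cy/1000,4),round(w),round(h),round((a+90)%180-90,1)
E
python3 - <<'E'
from rig import *; from h import *
for n in ["top","scene"]:
    d=np.load(f"pics/{n}_d.npy"); p=np.load(f"pics/{n}_p.npy"); c=camera_params(n); P=cloud(d,c)
    X,Y,Z=P[...,0],P[...,1],P[...,2]
    near=(X>.2)&(X<.75)&(Y<.45)&(Y>.12)
    m=near&(Z>.136)&(Z<.17); print(n,"bar",m.sum(),rect(P,m),np.round(np.nanpercentile(Z[m],[5,50,95]),4))
    m=near&(Z>.07)&(Z<.088);print(" shoulder",m.sum(),rect(P,m))
    m=near&(Z>.12)&(Z<.131);print(" captop",m.sum(),rect(P,m))
    m=(X>.3)&(X<.75)&(Y<.12)&(Y>-.13)&(Z>.012)&(Z<.03); print(" tray rim",m.sum(),rect(P,m),np.round(np.nanmedian(Z[m]),4))
    m=(X>.2)&(X<.75)&(Y<-.12)&(Y>-.4)&(Z>.176)&(Z<.2); print(" tall",m.sum(),rect(P,m))
    # ray-plane for tray floor by hue
    hsv=cv2.cvtColor(p,cv2.COLOR_RGB2HSV); print(" floor hsv",hsv[198,289] if n=="top" else hsv[280,258])
E
```

```text
top bar 345 (0.5332, 0.2685, 120, 12, 83.6) [0.152  0.156  0.1585]
 shoulder 635 (0.5333, 0.2691, 98, 95, -89.4)
 captop 525 (0.5329, 0.2688, 63, 61, -5.9)
 tray rim 687 (0.6426, -0.0127, 261, 160, -17.4) 0.0195
 tall 312 (0.5125, -0.2653, 90, 13, 52.0)
 floor hsv [ 14 120 108]
scene bar 708 (0.5357, 0.2682, 120, 14, 84.0) [0.1432 0.1532 0.1562]
 shoulder 992 (0.5449, 0.2671, 99, 80, 83.1)
 captop 698 (0.5353, 0.2695, 65, 61, -34.4)
 tray rim 1181 (0.6433, -0.0128, 260, 161, -17.5) 0.0174
 tall 288 (0.515, -0.2662, 92, 12, 51.6)
 floor hsv [ 15 143 153]
```

```bash
cat >> h.py <<'E'
C=np.array([.5343,.2687])
def down(psi):
    z=np.array([np.cos(psi),np.sin(psi),0]); x=np.array([0,0,-1.]); return np.stack([x,np.cross(z,x),z],1)
E
python3 - <<'E'
from rig import *; from h import *
for n in ["top","scene"]:
    d=np.load(f"pics/{n}_d.npy"); c=camera_params(n); P=cloud(d,c); X,Y,Z=P[...,0],P[...,1],P[...,2]
    m=((X>.3)&(X<.75)&(Y<.12)&(Y>-.13)&(Z>.012)&(Z<.03)).astype(np.uint8)
    _,l,st,_=cv2.connectedComponentsWithStats(m,connectivity=8); i=1+np.argmax(st[1:,2]*st[1:,3]); print("tray",rect(P,l==i),st[i])
R=down(np.radians(26.7)); phi=np.radians(84)
pt=lambda a,z:[C[0]+.045*np.cos(a),C[1]+.045*np.sin(a),z]
bad=[a for a in range(0,360,30) if inverse_kinematics(pt(np.radians(a),.16),R) is None]; print("bad",bad)
a0=phi-.8
movep(pt(a0,.26),R); command_gripper(0.0); print(sense()["time_s"],sense()["finger_gap"])
move_l(pt(a0,.160),feed=.15); print(sense()["time_s"],sense()["wrist_force"])
for k in range(1,5):
    a=a0+k*np.radians(20); move_l(pt(a,.160+.006*(a-phi+.5)/6.283),feed=.1); s=sense(); print(round(s["time_s"],2),np.round(s["wrist_force"],1),np.round(s["joint_pos"],2))
p,d=camera("scene"); cv2.imwrite("pics/push1.png",p[:,:,::-1])
E
```

```text
tray (0.5947, 0.0023, 161, 160, -17.5) [245 156  83  83 604]
tray (0.5963, 0.0019, 161, 161, -17.5) [ 199  225  118  108 1064]
bad []
2.6917 -6.924901012724276e-06
3.5083 [ 1.17705414 -0.35054808  0.33581614]
3.82 [-0.3  0.4  0.6] [-0.74  0.5   0.24  1.74 -0.14  0.92  0.02]
4.12 [ 0.5 -0.3 -0.8] [-0.76  0.49  0.24  1.76 -0.14  0.91  0.  ]
4.43 [-0.1  0.6 -0.4] [-0.78  0.47  0.24  1.79 -0.14  0.9  -0.02]
4.74 [ 0.6  0.4 -0.4] [-0.79  0.45  0.24  1.83 -0.13  0.88 -0.03]
```

View pics/push1.png

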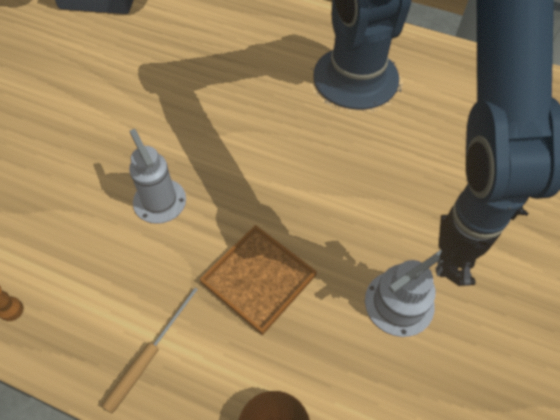

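The bar, now running (395,288)–(440,255), is following the closed fingers and the tall cap is untouched. I'll keep pushing round.

Run:
```python
from rig import *; from h import *
pt=lambda a,z:[C[0]+.045*np.cos(a),C[1]+.045*np.sin(a),z]
a0=84-np.degrees(.8)+80; F=0
zz=lambda a:.160+.006*(a-84+25)/360
for a in np.linspace(a0,880,39)[1:]:
    move_l(pt(np.radians(a),zz(a)),feed=.1); s=sense(); f=np.linalg.norm(s["wrist_force"]); F=max(F,f)
    if f>25: print("force",a,s["wrist_force"]); break
print(s["time_s"],F,a)
move_l(pt(np.radians(a-15),zz(a)),feed=.1)
move_l(pt(np.radians(a-15),.26),feed=.2)
p,d=camera("scene"); P=cloud(d,camera_params("scene")); cv2.imwrite("pics/push2.png",p[:,:,::-1])
m=(np.hypot(P[...,0]-C[0],P[...,1]-C[1])<.065)&(P[...,2]>.15)&(P[...,2]<.185)
print(m.sum(),rect(P,m),np.percentile(P[...,2][m],[50,95]),sense()["time_s"])
```

```text
16.5083 8.2125085376728 880.0
496 (0.5324, 0.2629, 121, 12, -0.8) [0.16539519 0.16876013] 17.4083
```

View pics/push2.png

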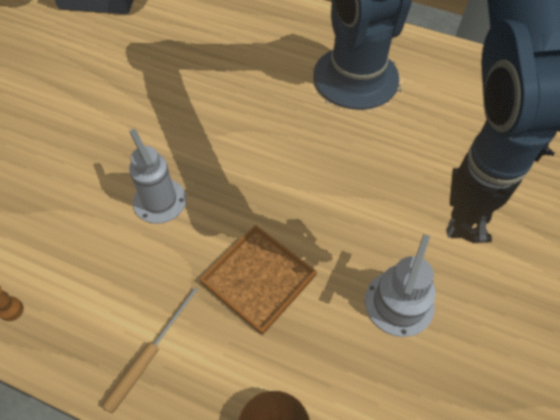

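The bar now points along x, at −0.8°, and has turned 815° (2.26 turns). It has risen 12 mm, so the thread should be free. Next I'll grip the bar and lift.

Run:
```python
from rig import *; from h import *
x,y,a=.5328,.2635,np.radians(-.8)
cands=[(abs(q[6]),ps) for ps in (a+np.pi/2,a-np.pi/2) if (q:=inverse_kinematics([x,y,.26],down(ps))) is not None]; print(cands)
R=down(min(cands)[1])
movep([x,y,.26],R); command_gripper(.05,40)
print(move_l([x,y,.169],feed=.12,until_force=15),sense()["position"])
command_gripper(0,60); s=sense(); print(s["finger_gap"],s["wrist_force"],s["time_s"])
b=move_l([x,y,.20],feed=.06,until_force=20); s=sense(); print(b,s["position"],s["wrist_force"])
if not b:
    move_l([x,y,.29],feed=.12); sleep(.2)
s=sense(); print(s["finger_gap"],s["wrist_force"],s["time_s"])
p,d=camera("scene"); P=cloud(d,camera_params("scene")); cv2.imwrite("pics/lift.png",p[:,:,::-1])
```

```text
[(np.float64(1.058636376702237), np.float64(1.556833692778942)), (np.float64(1.854042934849394), np.float64(-1.5847589608108512))]
False [0.53335864 0.26375317 0.16972996]
0.011087805631293947 [-0.28809751  1.69864261  2.41175388] 20.3167
True [0.53265231 0.26510837 0.170248  ] [ 2.86260487  0.19846267 -2.6069905 ]
0.011122081721662718 [ 2.86260487  0.19846267 -2.6069905 ] 20.55
```

View pics/lift.png

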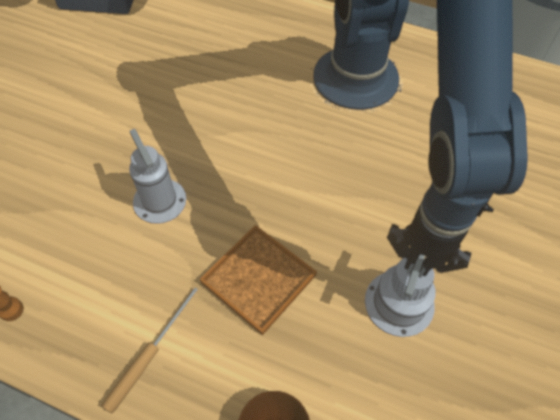

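The picture shows the fingers closed on the bar. The lift stopped on a force change at once, with the cap about 5 mm off the axis and probably rubbing the neck. I'll re-centre on the axis and lift again.

Run:
```python
from rig import *; from h import *
x,y=C
def st(t): s=sense(); print(t,np.round(s["position"],4),np.round(s["wrist_force"],1),np.round(s["ft_torque"],2),round(s["finger_gap"],4),round(s["time_s"],2))
st("0")
p0=sense()["position"]
b=move_l([(p0[0]+x)/2,(p0[1]+y)/2,.1705],feed=.02,until_force=20); st(b)
b=move_l([x,y-.001,.171],feed=.02,until_force=20); st(b)
for z in (.173,.176,.18,.19,.2):
    b=move_l([x,y-.001,z],feed=.03,until_force=25); st((z,b))
    if b: break
else:
    move_l([x,y,.29],feed=.12); sleep(.2); st("up")
p,d=camera("scene"); cv2.imwrite("pics/lift2.png",p[:,:,::-1])
```

```text
0 [0.5326 0.2651 0.1702] [ 3.   1.9 -1.8] [ 0.71 -0.71  0.02] 0.0107 20.6
False [0.5331 0.2656 0.17  ] [ 0.6 -2.9 -0.5] [-0.27 -0.05  0.03] 0.0109 20.87
False [0.5333 0.2659 0.1701] [-1.9 -5.5 -1.6] [-0.71  0.25 -0.02] 0.0108 21.12
(0.173, False) [0.5328 0.266  0.1705] [  0.9  -5.2 -17.1] [-0.68 -0.26 -0.01] 0.0111 21.37
(0.176, False) [0.5336 0.2683 0.1769] [-4.2 -3.3 -2.7] [-0.9   1.09  0.02] 0.0106 21.62
(0.18, False) [0.5336 0.2681 0.1816] [-5.  -3.7 -1.1] [-0.82  1.29  0.01] 0.0108 21.9
(0.19, False) [0.5337 0.2681 0.1914] [-4.6 -2.7 -2. ] [-0.81  1.42  0.04] 0.0107 22.38
(0.2, False) [0.5355 0.2687 0.2013] [-0.  -0.7 -3.2] [0.05 0.   0.02] 0.0101 22.87
up [0.534  0.2685 0.289 ] [-1.2 -0.2 -2.4] [-0.05 -0.04  0.03] 0.0106 23.97
```

View pics/lift2.png

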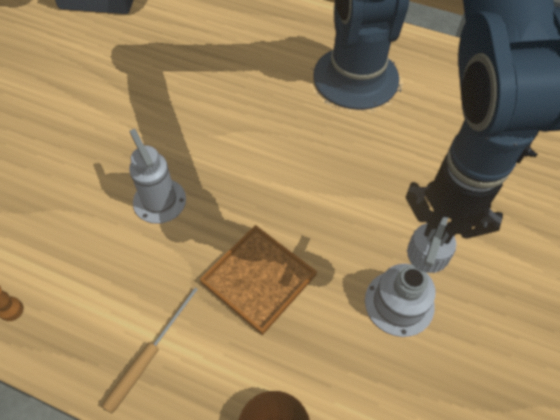

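The cap is off and hangs in the gripper at about (432,248), clear of the open neck at (410,280). I'll carry it to the tray.

Run:
```python
from rig import *; from h import *
T=np.array([.5955,.002])
def st(t): s=sense(); print(t,np.round(s["position"],4),np.round(s["wrist_force"],1),np.round(s["ft_torque"],2),round(s["finger_gap"],4),round(s["time_s"],2))
move_l([*T,.27],feed=.15); move_l([*T,.10],feed=.12); sleep(.2); st("above")
b=move_l([*T,.072],feed=.025,until_force=8); st(b)
p,d=camera("scene"); cv2.imwrite("pics/set.png",p[:,:,::-1])
```

```text
above [0.5958 0.002  0.1005] [-0.1 -0.4 -2.6] [ 0.01 -0.04 -0.02] 0.0106 27.76
True [0.5959 0.0022 0.0852] [-0.9 -0.3  4.7] [ 0.07  0.27 -0.05] 0.0106 28.43
```

View pics/set.png

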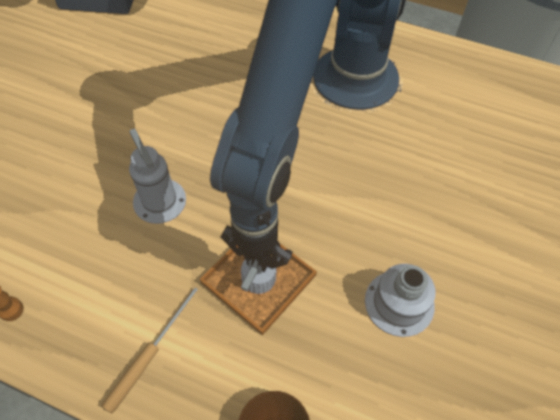

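The cap stands in the tray at about (258,275) with floor contact felt at TCP z = 0.085 (about 0.083 expected). I'll release, back off straight up and check.

Run:
```python
from rig import *; from h import *
s=sense(); p0=s["position"]
command_gripper(.05); move_l([p0[0],p0[1],.22],feed=.12); movep([.45,.25,.35],down(np.radians(60))); sleep(.3)
for n in ("scene","top"):
    p,d=camera(n); P=cloud(d,camera_params(n)); cv2.imwrite(f"pics/fin_{n}.png",p[:,:,::-1])
    r=(np.hypot(P[...,0]-.5955,P[...,1]-.002)<.075)
    m=r&(P[...,2]>.068)&(P[...,2]<.1); print(n,rect(P,m),np.percentile(P[...,2][m],[50,95]))
    A=np.c_[P[m][:,:2]-[.5955,.002],np.ones(m.sum())] ; mm=P[m][:,2]>.077; print(np.linalg.lstsq(A[mm],P[m][mm,2],rcond=None)[0])
    m=(np.abs(P[...,0]-.514)<.06)&(np.abs(P[...,1]+.266)<.06)&(P[...,2]>.176)&(P[...,2]<.2); print(" tall",rect(P,m))
print(sense()["time_s"],sense()["wrist_force"])
```

```text
scene (0.5973, 0.0023, 120, 13, -0.9) [0.07866582 0.08152758]
[0.00170923 0.03176095 0.07924449]
 tall (0.5161, -0.2647, 94, 12, 51.6)
top (0.5945, 0.0029, 119, 12, -1.0) [0.08113631 0.08408192]
[-0.00124316 -0.02836296  0.08112609]
 tall (0.513, -0.265, 89, 13, 51.3)
31.825 [-0.33345455 -0.5300685  -0.18018861]
```

View pics/fin_scene.png

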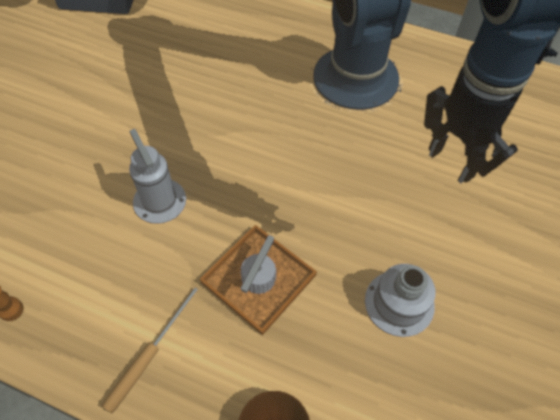

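The cap stands upright in the middle of the tray at about (258,272), and the bar top reads 0.081 m as expected. The tall cap is unmoved and the arm is clear.

```bash
python3 -c "
from rig import *
finish_job()"
```

```text
the job is handed in; nothing more can be done
```

The squat canister is open, and its cap stands upright, bar on top, in the small wooden tray. The job is handed in, at about 32 s of the 69 s allowed.

**What I did:** I pushed the bar round with closed fingertips for about 2.26 turns, and it rose about 12 mm. I then gripped the bar, lifted the cap about 0.12 m, set it on the tray floor by touch and backed off.

**Last checks:**
- **Cap position:** it is within about 2 mm of the tray's centre in both views.
- **Height and tilt:** the bar's top is at 0.079–0.081 m (two cameras), where 0.081 is expected with the rim on the floor. The fitted slope of the bar's top is about 0.1° along the bar. Across the bar it came out at ±1.7°, opposite in sign between the two cameras, so I take that as camera error.
- **Tall canister:** its bar angle measured 52.0° before and 51.3° after from the top camera, and 51.6° both times from the scene camera, so it did not turn.
- **Contact:** the arm is clear of everything.

**What failed on the way:** the first lift stopped after about 0.5 mm because the force changed by more than 20 N; the cap sat about 5 mm off the axis, probably rubbing the neck. After re-centring it came off, with no reading above about 18 N.

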